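Feed the row of sample tins home and shut the gate

TASK

The row of four touching sample tins in the rail stands short of the end stop. With the fingertips, push on the last tin only (the one farthest from the stop) and slide the row along as one train, letting no gaps open, until it is fully home against the stop; then push the gate arm fully shut across the rail behind the row. Keep the tins standing in the rail, never lifted or tipped, and leave everything else where it stands.

Things in the scene. Friction and masses are not known exactly. Their poses are not given: they have to be found in the camera images.
- rail: Fixed aluminium feed rail, 90 x 370 mm: a channel along its y axis. Origin at table height on the channel's centre line, z up. Floor 6 mm thick, from y = -195 (open end) to +175 mm. Lips beside the channel: inner faces x = +-27.5 mm, outer +-33.5, tops 18 mm above the table. Push towards +y. Row fully home: tin centres at y = +139, +87, +35, -17 mm.
- stop (a point): Middle of the end stop's inner face, where the row must end up: in the rail's frame x = 0, y = +165 mm, 30 mm above the table. The stop is a grey plate across the rail's +y end, 90 mm wide, 10 mm thick, 50 mm high.
- tin1: Round steel sample tin with a green label and a flat lid, standing; 52 mm diameter, 66 mm high, about 0.18 kg. Origin at the centre of its underside. First of the row, nearest the end stop; it starts 45 to 110 mm short of it.
- tin2: Round steel sample tin with a green label and a flat lid, standing; 52 mm diameter, 66 mm high, about 0.18 kg. Origin at the centre of its underside. Second of the row, touching tin1.
- tin3: Round steel sample tin with a green label and a flat lid, standing; 52 mm diameter, 66 mm high, about 0.18 kg. Origin at the centre of its underside. Third of the row, touching tin2.
- tin4: Round steel sample tin with a green label and a flat lid, standing; 52 mm diameter, 66 mm high, about 0.18 kg. Origin at the centre of its underside. Last of the row, farthest from the stop: the one to push on. Its underside is on the channel floor, 6 mm above the table. Sliding the whole row takes about 3 to 7 N.
- gate (a joint): Angle of the black gate arm about its upright pivot on the rail's -x side, rad: 0 wide open, splayed away from the rail; 2.0 shut, square across the channel, at a hard stop. Starts at 0 to 0.45, grows counter-clockwise seen from above, stays where left (under 1 N moves it). In the rail's frame the arm points at angle (value - 2.0) from +x towards +y.
- gate_pivot (a point): On the gate's pivot axis, 39 mm above the table; in the rail's frame at x = -50 mm, y = -59 mm. The pivot post is 20 mm in diameter and 56 mm high.
- gate_tip (a point): Free end of the gate arm, mid thickness, 39 mm above the table. The arm is a flat upright bar 85 mm long from the pivot axis, 8 mm thick, its edges 24 and 54 mm above the table. It can shut only when the row is home; it then stands 12 mm clear of the last tin.
- spare_tin: Round steel sample tin with a green label and a flat lid, standing; 52 mm diameter, 66 mm high, about 0.18 kg. Origin at the centre of its underside. A single spare tin on the table beside the rail (its +x side), not in the row. Leave alone.
- cup: Open white mixing cup, 74 mm rim diameter, 85 mm high, on the rail's -x side near the stop; origin at the centre of its underside. Leave alone.
- big_tin: Larger steel tin, 86 mm diameter, 85 mm high, on the rail's +x side; origin at the centre of its underside. Leave alone.
- lid: Loose flat steel lid lying on the table on the rail's -x side, 60 mm diameter, 10 mm thick; origin at the centre of its underside. Leave alone.
- spatula: Mixing spatula lying on the table to the left, 200 mm long; origin under its middle. Leave alone.
- thinner: Standing metal bottle with black cap, 70 mm diameter, 120 mm high, to the right of the rail; origin at the centre of its underside. Leave alone.
Mind the look-alikes: they are no part of the job. What is shaped like the tin2 but blue or pink is not meant.

How it is judged:
By the outcome, as a careful person would: the job done as asked, in the order asked, and still so for the second after the job is handed in, with the robot touching nothing.
It also fails if it takes over 45 s, if anything falls off the work surface, if the arm or the gripper's body presses on something with over 40 N, if the wrist force passes 120 N, or if a joint passes its speed limit or range.

ROBOT

A 7-joint arm with a two-finger parallel gripper is mounted at the origin on the work surface. World frame = base frame: x ahead of the robot, y to its left, z up, the work surface at z = 0. Lengths are in mm, angles in rad, forces in N, time in s.
With the tool pointing down it reaches from about 400 to 850 mm from the base axis. Payload 4.5 kg.
Tool frame: the origin (TCP) lies midway between the tips of the shut fingers; the grasp point (between the pads) lies 19 mm behind it; z points along the fingers, y is the direction in which the jaws open and shut (so a half turn about z gives the same grasp; the last joint's range is limited). The gripper opens to 85 mm and grips with 20 to 120 N. Pads are 22 mm wide; open, the fingers measure 114 mm over their backs; the gripper's body (76 mm by 85 mm) begins 54 mm behind the grasp point. The pads swing forward as they close: fully open they stand 13 mm farther back than shut.
Start: joints at [-1.209, 0.689, -0.195, 1.565, 0.157, 0.902, -0.215], TCP at [201.207, 591.752, 231.317] pointing down, gripper open.
Joint ranges: [-3.01, 3.01], [-0.46, 2.08], [-1.47, 1.51], [0.13, 2.56], [-1, 4.14], [0.04, 2.09], [-2.66, 2.66]. Speed limits (rad/s): [2.57, 2.57, 3.14, 3.14, 3.14, 3.14, 3.14].

INTERFACE

Orientations are given as a 3x3 rotation matrix whose columns are the frame's x, y, z axes.
In Python, from rig import ctrl gives the robot as it stands.
- The arm moves only by the tool servo_tool, never from a script. Its argument "plan" is a list of rows, each a list of 2 entries, a list of its own where there are three numbers: the shift along the tool's x, y, z in mm, then the turn about the tool's z in rad. A call has exactly 10 rows; each row is the pose to reach, as a shift and turn from the pose commanded when the call began, along the tool's axes at that moment; what a row does not reach only later rows make up. A row lasts 1/8 s, in which the tool goes at most 62.5 mm and 10.7 degrees, less where a joint would pass 70% of its speed; a pose out of reach is approached as far as the arm can. A call with a gripper value outside its range is refused whole. "hand" is the opening in per cent of the stroke, from 0 (shut) to 100 (fully open), set as the call begins (left out, the last holds). The fingers move at their own pace and stop on an object; the grip force is fixed at half the most. Time passes only in rows, so rows that repeat a pose let the fingers close, or fill a call up. It gives the time, the measured TCP pose, the force and the opening at its end, in the units of the state.
- ctrl.read_state(): the state, without advancing time (a new reading comes with each control period).
- ctrl.read_camera(name): name is "scene" or "top" or "wrist"; returns the picture (420x560x3 uint8, red, green, blue); there is no depth.
- ctrl.get_calibration(name): a dict with "vfov" (degrees; the focal length in pixels is half the picture's height over the tangent of half this angle, whatever the lens; pixels are square), "cx", "cy" (the principal point, pixels), "xyz" and "rotation" of the camera in the world. Camera axes: x right, y up, looking along -z (the intrinsics and any distortion apply to the point x, -y, -z); pixel columns grow to the right and rows downward; lengths in mm; the calibration is good to about 2 mm. A picture is of the moment at which its call begins: read the wrist's pose just before it. get_calibration takes no time and is no camera call; for the wrist camera it gives the pose at the moment of the call.
- ctrl.finish_job(): hands the job in, once; it reports no verdict.
The state is a dict: "t": time; "joint_pos": joint angles; "qvel": joint speeds; "tau": joint torques, N m; "tcp_pos": TCP position; "orientation": TCP orientation; "wrist_force": force on the tool from outside, world axes, zero at the start; "moment": the same for the moment, N m; "opening": opening from 0.0 (shut) to 1.0 (fully open).
Only numpy, scipy, OpenCV 4.12 (cv2) and the standard library are available. Lean on these libraries where they do the work, as an engineer would, in place of code of your own. Each camera call takes 0.05 s, during which the arm holds its last target. There are 200 camera calls.

## Working session

There is one attempt and no reset: what is moved stays moved. The work goes in short steps, Python scripts to look and compute and a tool call to move; the robot and the scene stay as the last step left them, time stands still between calls to the robot, and variables do not carry over. Pictures are saved under pics/ and viewed, about 8 in all and at most 12, crops included, and the job is handed in when it is done.

Besides the shell and the picture viewer there is one more tool, called after ">>>" by a JSON object that holds its "method" and its "body", one argument or row to a line. servo_tool: Moves the arm, as the interface text tells. Its arguments: {"type":"object","properties":{"plan":{"type":"array"},"hand":{"type":"number"}},"required":["plan"]}

```bash
mkdir -p pics; python3 - <<'E'
from rig import ctrl
import cv2,numpy as np
s=ctrl.read_state(); print(s['t'],s['tcp_pos'],s['orientation'],s['opening'])
for n in("top","scene"):
    im=ctrl.read_camera(n); cv2.imwrite(f"pics/{n}0.png",im[:,:,::-1]); print(n,ctrl.get_calibration(n))
E
```

```text
0.0 [201.07395788 591.06862218 230.45445191] [[-9.46769011e-01  3.21913367e-01 -4.73288421e-04]
 [ 3.21913682e-01  9.46767229e-01 -1.84263108e-03]
 [-1.45073608e-04 -1.89690402e-03 -9.99998190e-01]] 0.9996273503071119
top {'vfov': 51.361605529624185, 'cx': 276.0473903363742, 'cy': 213.65570995898403, 'xyz': array([ 238.68687786,  -36.17581009, 1240.10699496]), 'rotation': array([[ 0.1055721 ,  0.97051173, -0.21670607],
       [-0.99441047,  0.10337084, -0.02150095],
       [ 0.00153416,  0.21776469,  0.9760001 ]])}
scene {'vfov': 47.868865301672464, 'cx': 286.0934701101611, 'cy': 202.79189014612703, 'xyz': array([ 990.34123141,  755.38167175, 1153.72081893]), 'rotation': array([[-0.84749884, -0.40426017,  0.34397592],
       [ 0.53078761, -0.64935546,  0.54461178],
       [ 0.00319779,  0.64413601,  0.76490429]])}
```

View pics/top0.png

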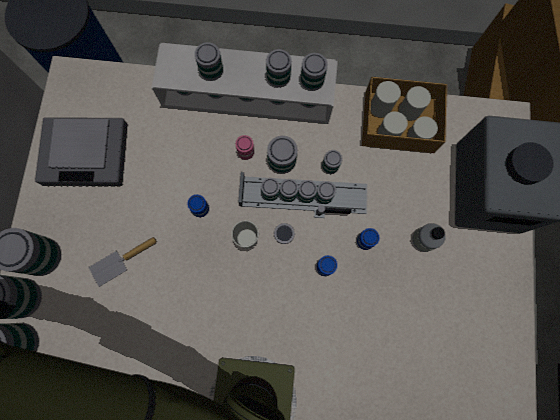

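View pics/scene0.png

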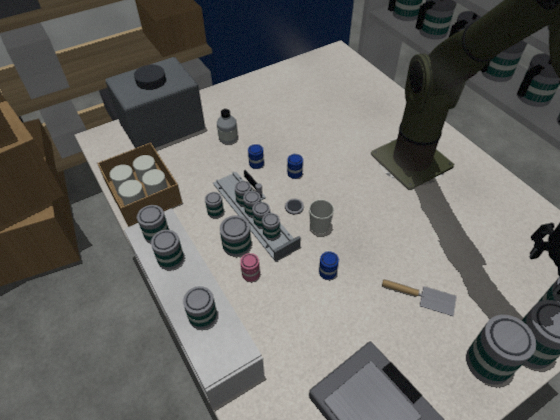

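The top view shows the rail with its stop at the left (241,190) and its open end at (367,199). The four tins are at about (270..327,188..191). The gate pivot is at about (320,211), with the arm pointing right. Next I'll enlarge it for pixel measurements.

```bash
python3 - <<'E'
import cv2
t=cv2.imread("pics/top0.png")[165:225,230:375]; s=cv2.imread("pics/scene0.png")[165:265,200:310]
t=cv2.convertScaleAbs(cv2.resize(t,None,fx=5.5,fy=5.5,interpolation=cv2.INTER_CUBIC),alpha=1.5)
cv2.imwrite("pics/tc.png",t)
E
```

```text
(no output)
```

View pics/tc.png

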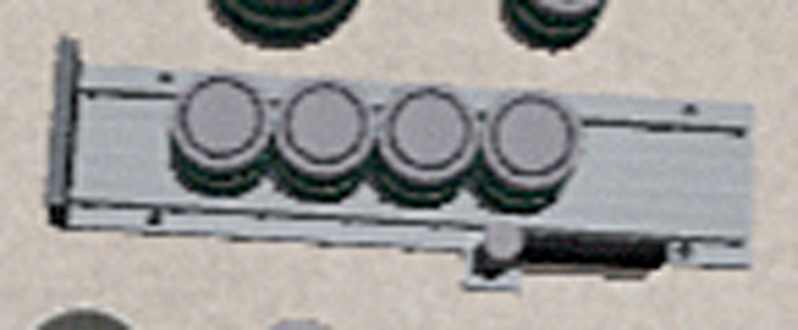

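```bash
cat >h.py <<'E'
import numpy as np,cv2
from rig import ctrl
def ray(c,uv):
    f=210/np.tan(np.radians(c['vfov']/2)); u,v=uv
    return c['rotation']@np.array([(u-c['cx'])/f,-(v-c['cy'])/f,-1])
def hit(c,uv,z):
    d=ray(c,uv); p=c['xyz']; return p+d*(z-p[2])/d[2]
def proj(c,P):
    f=210/np.tan(np.radians(c['vfov']/2)); q=c['rotation'].T@(np.array(P)-c['xyz'])
    return np.array([c['cx']-f*q[0]/q[2],c['cy']+f*q[1]/q[2]])
E
python3 - <<'E'
from h import *
c=ctrl.get_calibration("top")
g=lambda X,Y:((X+.5)/5.5-.5+230,(Y+.5)/5.5-.5+165)
for n,p,z in [("t1",(221,119),72),("t2",(324,125),72),("t3",(428,131),72),("t4",(531,136),72),("UR",(752,105),6),("LR",(750,266),6),("UL",(82,66),6),("piv",(504,241),56),("stopU",(70,40),50),("stopL",(58,206),50),("gtipTop",(666,243),54),("gtipbot",(666,268),24)]:
    print(n,hit(c,g(*p),z).round(1))
E
```

```text
t1 [573.9  15.1  72. ]
t2 [576.3 -36.9  72. ]
t3 [578.7 -89.4  72. ]
t4 [ 581.6 -141.4   72. ]
UR [ 630.6 -263.5    6. ]
LR [ 542.4 -267.8    6. ]
UL [614.3  95.4   6. ]
piv [ 529.8 -133.7   56. ]
stopU [614.2  98.6  50. ]
stopL [525.5  93.9  50. ]
gtipTop [ 538.  -215.7   54. ]
gtipbot [ 532.2 -221.1   24. ]
```

>>> {"method": "servo_tool", "body": {
  "hand": 0,
  "plan": [
    [[-25, -26, 0], 0.08],
    [[-65, -67, 0], 0.19],
    [[-106, -109, 0], 0.31],
    [[-147, -151, 0], 0.43],
    [[-188, -193, 0], 0.55],
    [[-230, -236, 0], 0.67],
    [[-272, -279, 0], 0.79],
    [[-314, -322, 0], 0.92],
    [[-355, -364, 0], 1.06],
    [[-390, -400, 0], 1.193]
  ]
}}

```text
t: 1.35
tcp_pos: [442.3, 85.2, 231.2]
orientation: [[-0.044, 0.999, 0.0], [0.999, 0.044, -0.0], [-0.0, 0.0, -1.0]]
wrist_force: [-0.1, 0.2, 1.0]
opening: -0.003
```

>>> {"method": "servo_tool", "body": {
  "plan": [
    [[-25, 11, 5], 0],
    [[-65, 28, 15], 0],
    [[-105, 45, 30], 0],
    [[-145, 62, 45], 0],
    [[-185, 79, 60], 0],
    [[-225, 96, 70], 0],
    [[-260, 111, 75], 0],
    [[-285, 122, 80], 0],
    [[-300, 128, 80], 0],
    [[-304, 129, 80], 0]
  ]
}}

```text
t: 2.6
tcp_pos: [585.7, -210.2, 151.1]
orientation: [[-0.049, 0.999, -0.0], [0.999, 0.049, 0.0], [0.0, -0.0, -1.0]]
wrist_force: [-0.3, 0.3, -0.4]
opening: 0.0
```

```bash
python3 - <<'E'
from h import *
s=ctrl.read_state(); print(s['tcp_pos'],s['t'])
cw=ctrl.get_calibration("wrist"); im=ctrl.read_camera("wrist"); print(cw)
np.savez("w1.npz",**cw); b=ctrl.read_camera("scene")
cv2.imwrite("pics/w1.png",im[:,:,::-1]);cv2.imwrite("pics/s1.png",b[:,:,::-1])
E
```

```text
[ 585.66045517 -210.18900499  151.12078141] 2.6
{'vfov': 59.86885468280807, 'cx': 280.31829166473824, 'cy': 206.4233525830144, 'xyz': array([ 582.21957595, -138.04765744,  294.083877  ]), 'rotation': array([[ 9.98800047e-01, -4.67796864e-02, -1.44957522e-02],
       [ 4.89713780e-02,  9.57132427e-01,  2.85480861e-01],
       [ 5.19649337e-04, -2.85848174e-01,  9.58274779e-01]])}
```

View pics/w1.png

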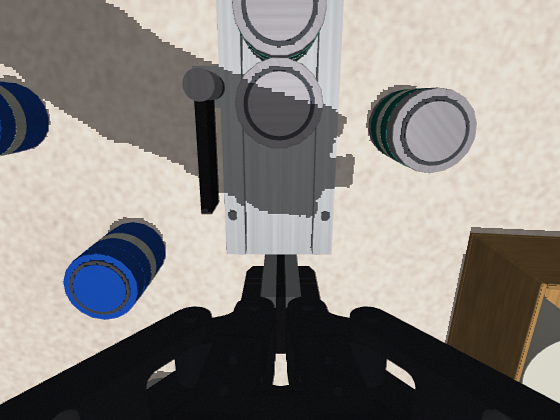

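The wrist view shows the following:
- Tin4's lid is at (279,102), centred in the rail.
- The gate post is at (203,84), with the arm tip at (209,205).
- A blue tin's lid is at (101,286).
- The fingers point at the channel centre.

```bash
python3 - <<'E'
from h import *
c=dict(np.load("w1.npz")); O=np.array([577.5,-72]);a=.05;R=np.array([[np.cos(a),-np.sin(a)],[np.sin(a),np.cos(a)]])
for n,p,z in [("t4",(279,102),72),("piv",(203,84),56),("tipTL",(202,204),54),("tipTR",(217,203),54),("BL",(226,254),6),("BR",(331,254),6),("blue",(101,286),66),("spare",(435,129),66)]:
    q=hit(c,p,z)[:2]; print(n,q.round(1),"local",((q-O)@R).round(1))
E
```

```text
t4 [ 581.7 -140.5] local [  0.8 -68.6]
piv [ 534.1 -132.3] local [-46.3 -58.1]
tipTL [ 532.1 -210.5] local [ -52.2 -136. ]
tipTR [ 542.4 -209.2] local [ -41.9 -135.3]
BL [ 542.1 -268.7] local [ -45.2 -194.7]
BR [ 632.1 -264.3] local [  44.9 -194.8]
blue [ 463.5 -270. ] local [-123.7 -192. ]
spare [ 678.1 -151.8] local [ 96.5 -84.7]
```

>>> {"method": "servo_tool", "body": {
  "plan": [
    [[0, 0, 15], 0],
    [[0, 0, 40], 0],
    [[0, 0, 65], 0],
    [[0, 0, 90], 0],
    [[0, 0, 110], 0],
    [[0, 0, 120], 0],
    [[0, 0, 122], 0],
    [[8, 0, 122], 0],
    [[16, 0, 122], 0],
    [[22, 0, 122], 0]
  ]
}}

```text
t: 3.95
tcp_pos: [585.0, -186.5, 29.8]
orientation: [[-0.051, 0.999, 0.001], [0.999, 0.051, 0.0], [0.0, 0.001, -1.0]]
wrist_force: [0.8, 0.0, 1.0]
opening: 0.002
```

>>> {"method": "servo_tool", "body": {
  "plan": [
    [[2, 0, 0], 0],
    [[4, 0, 0], 0],
    [[6, 0, 0], 0],
    [[8, 0, 0], 0],
    [[10, 0, 0], 0],
    [[13, 0, 0], 0],
    [[16, 0, 0], 0],
    [[20, 0, 0], 0],
    [[24, 0, 0], 0],
    [[28, 0, 0], 0]
  ]
}}

```text
t: 5.2
tcp_pos: [583.5, -162.7, 29.7]
orientation: [[-0.048, 0.999, 0.001], [0.999, 0.048, -0.004], [-0.004, 0.001, -1.0]]
wrist_force: [1.1, -6.2, 1.5]
opening: -0.001
```

>>> {"method": "servo_tool", "body": {
  "plan": [
    [[4, 0, 0], 0],
    [[8, 0, 0], 0],
    [[12, 0, 0], 0],
    [[15, 0, 0], 0],
    [[18, 0, 0], 0],
    [[20, 0, 0], 0],
    [[22, 0, 0], 0],
    [[24, 0, 0], 0],
    [[25, 0, 0], 0],
    [[25, 0, 0], 0]
  ]
}}

```text
t: 6.45
tcp_pos: [582.0, -137.5, 29.6]
orientation: [[-0.048, 0.999, 0.001], [0.999, 0.048, -0.003], [-0.003, 0.001, -1.0]]
wrist_force: [0.6, -4.6, 0.3]
opening: -0.004
```

```bash
python3 - <<'E'
from h import *
t=ctrl.read_camera("top")[:,:,::-1]; t=t[160:230,225:375]
cv2.imwrite("pics/t2.png",cv2.convertScaleAbs(cv2.resize(t,None,fx=5,fy=5,interpolation=cv2.INTER_CUBIC),alpha=1.5))
s=ctrl.read_state();print(s['tcp_pos'],s['wrist_force'])
E
```

```text
[ 582.03541926 -137.53134569   29.59319634] [-0.35992605 -5.81840418  1.27220043]
```

View pics/t2.png

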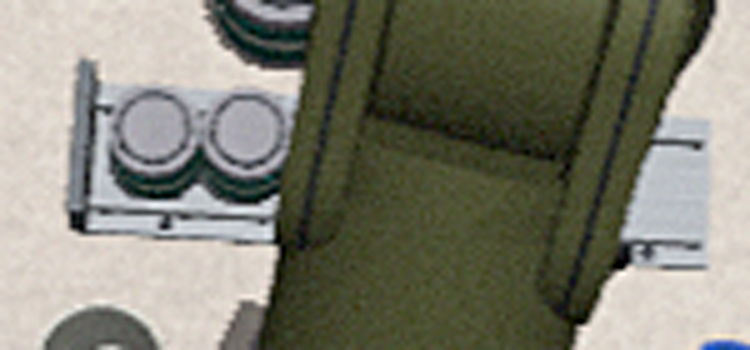

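Tin1 is now at crop (155,127) and has moved about 39 mm, so about 12 mm remain. The first two tins are still touching.

>>> {"method": "servo_tool", "body": {
  "plan": [
    [[2, 0, 0], 0],
    [[4, 0, 0], 0],
    [[6, 0, 0], 0],
    [[7, 0, 0], 0],
    [[8, 0, 0], 0],
    [[9, 0, 0], 0],
    [[10, 0, 0], 0],
    [[11, 0, 0], 0],
    [[12, 0, 0], 0],
    [[13, 0, 0], 0]
  ]
}}

```text
t: 7.75
tcp_pos: [581.4, -125.4, 29.6]
orientation: [[-0.047, 0.999, 0.001], [0.999, 0.047, -0.004], [-0.004, 0.001, -1.0]]
wrist_force: [0.5, -8.3, 1.4]
opening: 0.002
```

>>> {"method": "servo_tool", "body": {
  "plan": [
    [[0.5, 0, 0], 0],
    [[1, 0, 0], 0],
    [[1.5, 0, 0], 0],
    [[2, 0, 0], 0],
    [[2.5, 0, 0], 0],
    [[3, 0, 0], 0],
    [[3, 0, 0], 0],
    [[3, 0, 0], 0],
    [[3, 0, 0], 0],
    [[3, 0, 0], 0]
  ]
}}

```text
t: 9.0
tcp_pos: [581.3, -125.3, 29.8]
orientation: [[-0.045, 0.999, 0.002], [0.999, 0.045, -0.008], [-0.008, 0.001, -1.0]]
wrist_force: [0.0, -11.8, 0.1]
opening: 0.001
```

>>> {"method": "servo_tool", "body": {
  "plan": [
    [[1, 0, 0], 0],
    [[2, 0, 0], 0],
    [[3, 0, 0], 0],
    [[4, 0, 0], 0],
    [[4, 0, 0], 0],
    [[4, 0, 0], 0],
    [[2, 0, 0], 0],
    [[0, 0, 0], 0],
    [[-3, 0, 0], 0],
    [[-6, 0, 0], 0]
  ]
}}

```text
t: 10.25
tcp_pos: [581.5, -125.9, 29.5]
orientation: [[-0.049, 0.999, 0.0], [0.999, 0.049, -0.001], [-0.001, 0.0, -1.0]]
wrist_force: [-0.3, -2.0, 1.4]
opening: 0.004
```

>>> {"method": "servo_tool", "body": {
  "plan": [
    [[-8, 0, 0], 0],
    [[-18, 0, 0], 0],
    [[-30, 0, 0], 0],
    [[-42, 0, 0], 0],
    [[-52, 0, -5], 0],
    [[-58, 0, -25], 0],
    [[-60, 0, -55], 0],
    [[-60, 0, -85], 0],
    [[-60, 0, -108], 0],
    [[-60, 0, -120], 0]
  ]
}}

```text
t: 11.5
tcp_pos: [585.0, -185.3, 150.9]
orientation: [[-0.05, 0.999, 0.002], [0.999, 0.05, -0.0], [-0.001, 0.002, -1.0]]
wrist_force: [0.4, 0.7, -0.3]
opening: -0.001
```

```bash
python3 - <<'E'
from h import *
s=ctrl.read_state(); print(s['tcp_pos'],s['orientation'].round(4),s['t'],s['wrist_force'])
cw=ctrl.get_calibration("wrist"); im=ctrl.read_camera("wrist"); np.savez("w2.npz",**cw)
b=ctrl.read_camera("scene")[165:265,200:310]
b=cv2.resize(b,None,fx=4,fy=4.2,interpolation=cv2.INTER_CUBIC)[:,:,::-1]
cv2.imwrite("pics/w2.png",im[:,:,::-1]);cv2.imwrite("pics/s2.png",cv2.convertScaleAbs(b,alpha=1.3))
E
```

```text
[ 585.01376832 -185.26706384  150.89998821] [[-4.970e-02  9.988e-01  2.100e-03]
 [ 9.988e-01  4.970e-02 -5.000e-04]
 [-6.000e-04  2.100e-03 -1.000e+00]] 11.5 [ 0.43032296  0.71087275 -0.29319731]
```

View pics/w2.png

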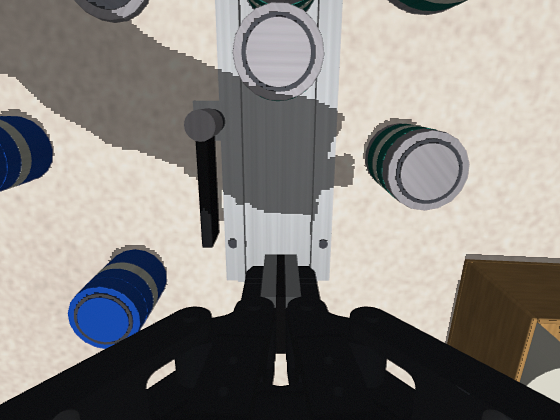

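View pics/s2.png

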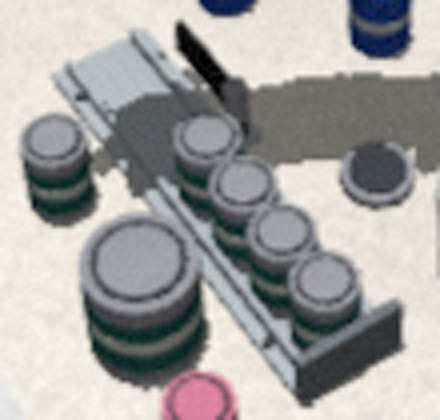

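The row is home and touching: tin4 is at wrist (278,48) and the gate arm tip is still at (209,243). Next I move to the gate's outer side.

>>> {"method": "servo_tool", "body": {
  "plan": [
    [[0, -15, 0], 0],
    [[0, -45, 0], 0],
    [[0, -75, 0], 0],
    [[0, -90, 5], 0],
    [[0, -94, 20], 0],
    [[0, -94, 45], 0],
    [[0, -94, 70], 0],
    [[0, -94, 95], 0],
    [[0, -94, 110], 0],
    [[0, -94, 115], 0]
  ]
}}

```text
t: 12.85
tcp_pos: [489.9, -189.2, 33.1]
orientation: [[-0.05, 0.999, -0.002], [0.999, 0.05, 0.001], [0.001, -0.002, -1.0]]
wrist_force: [-0.3, -0.4, -0.1]
opening: 0.0
```

>>> {"method": "servo_tool", "body": {
  "plan": [
    [[0, 8, -2], 0],
    [[-1, 17, -2], 0],
    [[-2, 25, -2], 0],
    [[-4, 32, -2], 0],
    [[-5, 38, -2], 0],
    [[-5, 44, -2], 0],
    [[-5, 50, -2], 0],
    [[-4, 55, -2], 0],
    [[-3, 60, -2], 0],
    [[-2, 64, -2], 0]
  ]
}}

```text
t: 14.1
tcp_pos: [555.0, -188.1, 36.3]
orientation: [[-0.05, 0.999, 0.0], [0.999, 0.05, 0.0], [-0.0, 0.0, -1.0]]
wrist_force: [-1.1, -0.1, 0.3]
opening: -0.002
```

>>> {"method": "servo_tool", "body": {
  "plan": [
    [[3, 6, 0], 0],
    [[7, 12, 0], 0],
    [[12, 17, 0], 0],
    [[17, 22, 0], 0],
    [[22, 26, 0], 0],
    [[26, 29, 0], 0],
    [[30, 31, 0], 0],
    [[34, 32, 0], 0],
    [[37, 33, 0], 0],
    [[39, 33, 0], 0]
  ]
}}

```text
t: 15.35
tcp_pos: [585.9, -147.4, 36.3]
orientation: [[-0.05, 0.999, 0.001], [0.999, 0.05, -0.0], [-0.0, 0.001, -1.0]]
wrist_force: [0.3, -0.8, -0.5]
opening: -0.0
```

>>> {"method": "servo_tool", "body": {
  "plan": [
    [[0.5, 0, 0], 0],
    [[1, 0, 0], 0],
    [[1.5, 0, 0], 0],
    [[2, 0, 0], 0],
    [[2.5, 0, 0], 0],
    [[3, 0, 0], 0],
    [[3.5, 0, 0], 0],
    [[4, 0, 0], 0],
    [[4, 0, 0], 0],
    [[4, 0, 0], 0]
  ]
}}

```text
t: 16.6
tcp_pos: [585.6, -144.6, 36.4]
orientation: [[-0.049, 0.999, 0.001], [0.999, 0.049, -0.001], [-0.001, 0.0, -1.0]]
wrist_force: [0.4, -3.9, 0.2]
opening: -0.002
```

>>> {"method": "servo_tool", "body": {
  "plan": [
    [[1, 0, 0], 0],
    [[2, 0, 0], 0],
    [[3, 0, 0], 0],
    [[4, 0, 0], 0],
    [[5, 0, 0], 0],
    [[6, 0, 0], 0],
    [[6, 0, 0], 0],
    [[6, 0, 0], 0],
    [[6, 0, 0], 0],
    [[6, 0, 0], 0]
  ]
}}

```text
t: 17.85
tcp_pos: [585.5, -144.4, 36.5]
orientation: [[-0.046, 0.999, 0.002], [0.999, 0.046, -0.008], [-0.008, 0.002, -1.0]]
wrist_force: [2.4, -14.0, -3.7]
opening: 0.002
```

Force rose to 14 N with no movement, so the gate is at its hard stop. I'll retreat and check.

>>> {"method": "servo_tool", "body": {
  "plan": [
    [[-2, 0, 0], 0],
    [[-6, 0, 0], 0],
    [[-14, 0, 0], 0],
    [[-26, 0, 0], 0],
    [[-36, 0, -5], 0],
    [[-44, 0, -25], 0],
    [[-50, 0, -50], 0],
    [[-50, 0, -80], 0],
    [[-50, 0, -105], 0],
    [[-50, 0, -115], 0]
  ]
}}

```text
t: 19.1
tcp_pos: [588.3, -188.2, 153.0]
orientation: [[-0.05, 0.999, 0.002], [0.999, 0.05, -0.0], [-0.001, 0.002, -1.0]]
wrist_force: [0.4, -0.3, -0.1]
opening: 0.0
```

```bash
python3 - <<'E'
from h import *
s=ctrl.read_state(); print(s['tcp_pos'],s['t'],s['wrist_force'])
cw=ctrl.get_calibration("wrist"); im=ctrl.read_camera("wrist"); np.savez("w3.npz",**cw)
b=ctrl.read_camera("scene")[165:265,200:310]
b=cv2.convertScaleAbs(cv2.resize(b,None,fx=3.3,fy=4.2,interpolation=cv2.INTER_CUBIC)[:,:,::-1],alpha=1.3)
cv2.imwrite("pics/ws3.png",np.hstack([np.ascontiguousarray(im[:,60:490,::-1]),b]))
E
```

```text
[ 588.25181552 -188.15252575  152.9953842 ] 19.1 [ 0.39721264 -0.27527717 -0.07986597]
```

View pics/ws3.png

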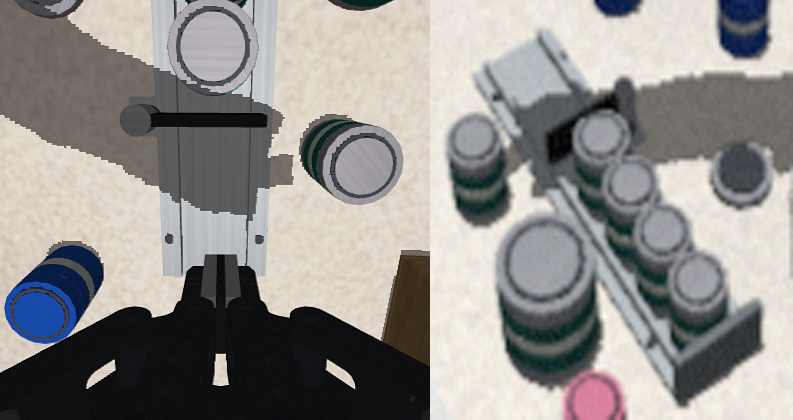

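The gate arm lies square across the rail, from (137,120) to (267,120) in the picture. Tin4 is clear of it at (212,46), and the four tins are touching against the stop.

```bash
python3 - <<'E'
from h import *
c=dict(np.load("w3.npz")); O=np.array([577.5,-72]);a=.05;R=np.array([[np.cos(a),-np.sin(a)],[np.sin(a),np.cos(a)]])
for n,p,z in [("t4 want 0,-17",(272,46),72),("piv",(197,120),56),("tip want 35,-59",(327,120),54)]:
    print(n,((hit(c,p,z)[:2]-O)@R).round(1))
print(ctrl.finish_job())
E
```

```text
t4 want 0,-17 [  0.7 -16.4]
piv [-47.9 -58.1]
tip want 35,-59 [ 35.6 -58.3]
the job is handed in; nothing more can be done
None
```

The row is home against the stop and the gate is fully shut behind it. I handed the job in after about 19 s of robot time.

- **Row:** I pushed only on tin4 with the shut fingertips, sliding the four tins about 52 mm. Then the force rose to about 12 N with no more movement. The last wrist picture puts tin4 at rail y = -16.4 mm (fully home is -17), and the scene view shows all four tins upright and touching.
- **Gate:** I swept the arm shut from its outer side until it stalled against its hard stop at 14 N, then backed off without touching it. Its tip measures (35.6, -58.3) mm in the rail's frame, against (35, -59) when shut.
- **Checks:** No check failed. The only disagreement was in finding the gate post: the wrist camera put it 2 to 4 mm off its stated position across the rail. Nothing else was touched, as far as the pictures and forces show. I did not measure the other objects' positions again afterwards.

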